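# Sort out the carving gouges whose handles have worked loose

### The job

Some of the palm gouges standing in the wooden tool block have handles that have worked loose on their tangs, which only shows by feel. Wiggle the handles gently side to side to find them, without straining the sound ones or shifting the block, and stand every loose-handled gouge blade down in the terracotta repair pot; the sound ones stay fully home in the block, and the paint things round about are left alone.

Things in the scene. Friction and masses are not known exactly. Their poses are not given: they have to be found in the camera images.
- block: Pale wooden tool block, loose on rubber feet, 2.8 kg: plinth 144 x 144 mm, on it a block 122 x 122 mm, top 78 mm high. Origin: centre of the underside; axes along its sides, z up. Four sockets at x = +-30, y = +-30 mm, slots 12.2 (x) by 8.2 mm (y), 62 mm deep. A push of over 9 N on a handle's ball end strains a sound tool in its socket; some 14 N tips the block.
- gouge_1: Palm gouge (carving tool), one of four alike, 0.11 to 0.18 kg, blade down in any of the sockets. Origin: underside of its steel shoulder (18 mm across), which rests on the block's top when fully home; z up along the handle. Below it a shank 11 x 7 mm, 58 mm long; above it a 20 mm brass ferrule and a wooden handle with a ball end 31 mm across, its centre at 71 mm, its top at 87 mm.
- tip_1 (a point): Blade tip of gouge_1, 58 mm below its origin.
- knob_1 (a point): Centre of the ball end of gouge_1's handle. A pinch here lets it pivot only about the fingers' closing line, so wiggle across that line, or push with a finger. At 3 N a sound one gives about 3 mm each way (socket rattle, all have it); a loose one rocks some 5.5 mm more each way, any direction, under 1 N, to a hard stop. Let go, it rights itself: it looks like the others.
- gouge_2: Palm gouge (carving tool), one of four alike, 0.11 to 0.18 kg, blade down in any of the sockets. Origin: underside of its steel shoulder (18 mm across), which rests on the block's top when fully home; z up along the handle. Below it a shank 11 x 7 mm, 58 mm long; above it a 20 mm brass ferrule and a wooden handle with a ball end 31 mm across, its centre at 71 mm, its top at 87 mm.
- tip_2 (a point): Blade tip of gouge_2, 58 mm below its origin.
- knob_2 (a point): Centre of the ball end of gouge_2's handle. A pinch here lets it pivot only about the fingers' closing line, so wiggle across that line, or push with a finger. At 3 N a sound one gives about 3 mm each way (socket rattle, all have it); a loose one rocks some 5.5 mm more each way, any direction, under 1 N, to a hard stop. Let go, it rights itself: it looks like the others.
- gouge_3: Palm gouge (carving tool), one of four alike, 0.11 to 0.18 kg, blade down in any of the sockets. Origin: underside of its steel shoulder (18 mm across), which rests on the block's top when fully home; z up along the handle. Below it a shank 11 x 7 mm, 58 mm long; above it a 20 mm brass ferrule and a wooden handle with a ball end 31 mm across, its centre at 71 mm, its top at 87 mm.
- tip_3 (a point): Blade tip of gouge_3, 58 mm below its origin.
- knob_3 (a point): Centre of the ball end of gouge_3's handle. A pinch here lets it pivot only about the fingers' closing line, so wiggle across that line, or push with a finger. At 3 N a sound one gives about 3 mm each way (socket rattle, all have it); a loose one rocks some 5.5 mm more each way, any direction, under 1 N, to a hard stop. Let go, it rights itself: it looks like the others.
- gouge_4: Palm gouge (carving tool), one of four alike, 0.11 to 0.18 kg, blade down in any of the sockets. Origin: underside of its steel shoulder (18 mm across), which rests on the block's top when fully home; z up along the handle. Below it a shank 11 x 7 mm, 58 mm long; above it a 20 mm brass ferrule and a wooden handle with a ball end 31 mm across, its centre at 71 mm, its top at 87 mm.
- tip_4 (a point): Blade tip of gouge_4, 58 mm below its origin.
- knob_4 (a point): Centre of the ball end of gouge_4's handle. A pinch here lets it pivot only about the fingers' closing line, so wiggle across that line, or push with a finger. At 3 N a sound one gives about 3 mm each way (socket rattle, all have it); a loose one rocks some 5.5 mm more each way, any direction, under 1 N, to a hard stop. Let go, it rights itself: it looks like the others.
- pot: Repair pot: terracotta flower pot standing loose on the counter, 93 mm across the rim, 108 mm high, 0.6 kg. Origin: centre of the underside, z up. Open at the top: mouth 84 mm across, narrowing to 58 mm at the inner floor, 10 mm above the origin. A gouge let go in it leans on the rim, and a loose handle then lolls on its tang.
- tube_a: Paint tube lying down, 122 mm long, 25 mm high, to be left alone. Origin: centre of the underside.
- tube_b: Paint tube lying down, 122 mm long, 25 mm high, to be left alone. Origin: centre of the underside.
- jar_a: Round paint jar with white lid, 68 mm across, 61 mm high, to be left alone. Origin: centre of the underside.
- eraser: Eraser in a card sleeve, 23 x 56 x 13 mm, to be left alone. Origin: centre of the underside.
- pail: Small cream plastic pail, 60 x 75 x 62 mm, to be left alone. Origin: centre of the underside.
Mind the look-alikes: they are no part of the job. What is shaped like the gouge_2 but red is not meant.

How it is judged:
By the outcome, as a careful person would: the job done as asked, in the order asked, and still so for the second after the job is handed in, with the robot touching nothing.
It also fails if it takes over 72 s, if anything falls off the work surface, if the arm or the gripper's body presses on something with over 40 N, if the wrist force passes 120 N, or if a joint passes its speed limit or range.

### The arm

A 7-joint arm with a two-finger parallel gripper is mounted at the origin on the work surface; the furniture and walls round the work are solid. World frame = base frame: x ahead of the robot, y to its left, z up, the work surface at z = 0. Lengths are in m, angles in rad, forces in N, time in s.
With the tool pointing down it reaches from about 0.4 to 0.85 m from the base axis. Payload 10.4 kg.
Tool frame: the origin (TCP) lies at the very end of the fingers, on their centre line; the grasp point (between the pads) lies 19 mm behind it; z points along the fingers, y is the line along which they close (so a half turn about z gives the same grasp; the last joint's range is limited). The gripper opens to 87 mm and grips with 3 to 60 N. Pads are 19 mm wide; open, the fingers measure 117 mm over their backs; the gripper's body (75 mm by 190 mm) begins 51 mm behind the grasp point.
Start: joints at [-1.223, 0.332, -0.065, 1.46, 0.022, 1.35, -0.088], TCP at [0.226, 0.583, 0.223] pointing down, gripper open.
Joint ranges: [-2.6, 2.6], [-0.5, 2.12], [-1.47, 1.34], [0.16, 2.42], [-1.27, 4.41], [0.06, 2.06], [-2.6, 2.6]. Speed limits (rad/s): [2.22, 2.22, 2.79, 2.79, 3.14, 3.14, 3.14].

### API

Orientations are given as a 3x3 rotation matrix whose columns are the frame's x, y, z axes.
In Python, from workcell import env, capture gives the robot as it stands. The module is installed in compiled form; this text tells all that it offers.
- The arm moves only by the tool servo_tool, never from a script. Its argument "steps" is a list of rows, each a list of 7 numbers: the shift along the tool's x, y, z in m, then the turn, a rotation vector about the tool's x, y, z in degrees, then the closure, from -1 (fully open) to 1 (shut), so that 0 is half open. In form: [[tx, ty, tz, rx, ry, rz, jaw], ...]. A call has 1 to 5 rows; each row shifts and turns the commanded pose from where the row before left it, along the tool's axes as they then stand; what a row does not reach is not made up. A row lasts 1/10 s, in which the tool goes at most 50 mm and 8.59 degrees, less where a joint would pass 70% of its speed; a pose out of reach is approached as far as the arm can. A call with a gripper value outside its range is refused whole. The fingers move at their own pace and stop on an object; "grip_force" is the grip in N (left out, the last holds). Time passes only in rows, so rows that do not move let the fingers close. It gives the time, the measured TCP pose, the force, the opening and the grip force at its end, in the units of the state.
- env.get_obs(): the state, without advancing time (a new reading comes with each control period).
- capture(name): name is "scene" or "side" or "wrist"; returns a dict with "img" (400x640x3 uint8, blue, green, red), "z_map" (400x640 float32, m along the optical axis (not along the pixel's ray), 0 where there is no reading), "fx", "fy", "cx", "cy" (pixels), "R" (3x3) and "t" (3): a world point X has camera coordinates R X + t. Camera axes: x right, y down, z forward; pixel columns grow to the right and rows downward; lengths in m; the calibration is good to about 2 mm. A picture is of the moment at which its call begins.
- env.finish_job(): hands the job in; it is judged then, once.
The state is a dict: "clock": time; "joints": joint angles; "qvel": joint speeds; "joint_efforts": joint torques, N m; "ee_pos": TCP position; "tool_rot": TCP orientation; "ft_force": force on the tool from outside, world axes, zero at the start; "moment": the same for the moment, N m; "finger_gap": finger opening in m; "gripper_force": force on a finger pad.
Only numpy, scipy, OpenCV 4.12 (cv2) and the standard library are available. Lean on these libraries where they do the work, as an engineer would, in place of code of your own. Each camera call takes 0.05 s, during which the arm holds its last target. There are 200 camera calls.

## Working session

There is one attempt and no reset: what is moved stays moved. The work goes in short steps, Python scripts to look and compute and a tool call to move; the robot and the scene stay as the last step left them, time stands still between calls to the robot, and variables do not carry over. Pictures are saved under pics/ and viewed, at most 10 in all, crops included, and the job is handed in when it is done.

Besides the shell and the picture viewer there is one more tool, called after "Emit:" by a JSON object that holds its "name" and its "arguments". servo_tool: Moves the arm, as the interface text tells. Its arguments: {"type":"object","properties":{"steps":{"type":"array"},"grip_force":{"type":"number"}},"required":["steps"]}

```bash
mkdir -p pics
cat > h.py <<'E'
import numpy as np, cv2
from workcell import env, capture
def world(c,u,v,z=None):
    R=np.array(c["R"]);t=np.array(c["t"]);o=-R.T@t
    d=R.T@np.array([(u-c["cx"])/c["fx"],(v-c["cy"])/c["fy"],1.])
    if z is None: return o+d*c["z_map"][int(v),int(u)]
    return o+d*(z-o[2])/d[2]
def pix(c,X):
    p=np.array(c["R"])@np.array(X)+np.array(c["t"]);return c["fx"]*p[0]/p[2]+c["cx"],c["fy"]*p[1]/p[2]+c["cy"]
def cloud(c):
    v,u=np.mgrid[0:400,0:640];z=c["z_map"]
    P=np.stack([(u-c["cx"])/c["fx"]*z,(v-c["cy"])/c["fy"]*z,z],-1)
    P=(P-np.array(c["t"]))@np.array(c["R"]);P[z==0]=np.nan;return P
E
python3 - <<'E'
from h import *
for n in("scene","side"):
    c=capture(n);cv2.imwrite(f"pics/{n}0.png",c["img"]);np.savez(f"{n}0.npz",**c);print(n,-np.array(c["R"]).T@c["t"])
o=env.get_obs()
print({k:np.round(v,3).tolist() for k,v in o.items()})
E
```

```text
scene [-0.2259952  -0.36991976  0.51154864]
side [0.29836729 0.98870017 0.4187379 ]
{'clock': 0.1, 'joints': [-1.223, 0.333, -0.065, 1.461, 0.022, 1.35, -0.089], 'qvel': [0.001, -0.002, -0.003, -0.001, 0.002, 0.001, -0.001], 'joint_efforts': [0.001, -62.455, 0.024, -39.072, -0.062, 0.037, 0.0], 'ee_pos': [0.226, 0.582, 0.222], 'tool_rot': [[-0.932, 0.362, -0.0], [0.362, 0.932, -0.001], [-0.0, -0.001, -1.0]], 'ft_force': [0.076, 0.076, -0.641], 'moment': [0.104, 0.006, 0.006], 'gripper_force': 0.0, 'finger_gap': 0.087}
```

View pics/scene0.png

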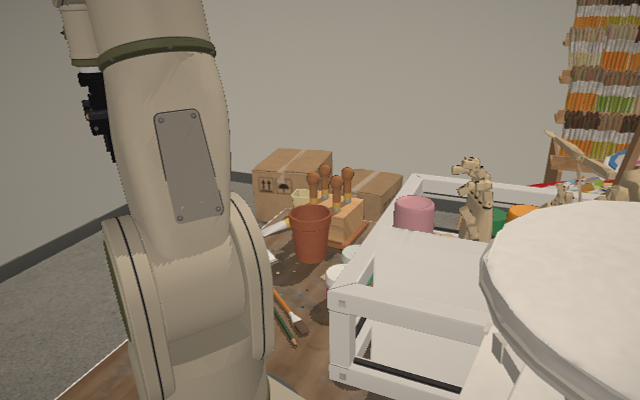

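View pics/side0.png

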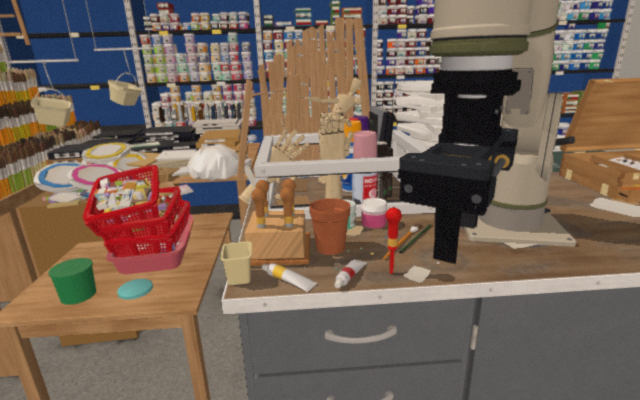

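The scene view shows the four wooden ball ends at about (313,179), (325,171), (336,182) and (347,173), with the pot in front at (311,235). The side view shows the block at (277,245), the pot at (330,225), the pail at (237,262) and tubes at (290,277) and (350,273). The red gouge at (393,240) is the look-alike and not meant. The wooden ones in the block fit the description.

Run:
```python
from h import *
for n in("scene","side"):
    c=dict(np.load(n+"0.npz"));P=cloud(c);img=c["img"];hsv=cv2.cvtColor(img,cv2.COLOR_BGR2HSV)
    ok=(P[...,0]>0.2)&(P[...,0]<1.1)&(P[...,1]>-0.2)&(P[...,1]<0.9)
    H,S,V=cv2.split(hsv)
    k=ok&(P[...,2]>0.135)&(P[...,2]<0.17)&(S>90)&(H<20)
    N,l,st,ce=cv2.connectedComponentsWithStats(k.astype(np.uint8))
    for i in range(1,N):
        if st[i,4]>15: q=P[l==i];print(n,"knob?",ce[i].round(),st[i,4],np.nanmedian(q,0).round(3),q.min(0).round(3),q.max(0).round(3), np.median(hsv[l==i],0))
    for nm,z0,z1 in(("blocktop",.073,.083),("plinth",.012,.03),("rim",.1,.114)):
        k=ok&(P[...,2]>z0)&(P[...,2]<z1)
        N,l,st,ce=cv2.connectedComponentsWithStats(k.astype(np.uint8))
        for i in range(1,N):
            if st[i,4]>60: q=P[l==i];print(n,nm,ce[i].round(),st[i,4],q.min(0).round(3),q.max(0).round(3),np.median(hsv[l==i],0))
```

```text
scene knob? [318. 175.] 304 [0.519 0.256 0.154] [0.499 0.24  0.135] [0.585 0.281 0.167] [ 13. 150. 129.]
scene knob? [341. 179.] 312 [0.529 0.197 0.154] [0.51  0.18  0.135] [0.594 0.219 0.168] [ 13. 150. 128.]
scene blocktop [340. 206.] 580 [0.495 0.16  0.073] [0.622 0.306 0.083] [ 15. 119. 198.]
scene blocktop [309. 218.] 85 [0.434 0.196 0.073] [0.474 0.239 0.083] [  9. 155. 134.]
scene blocktop [310. 233.] 149 [0.391 0.157 0.073] [0.452 0.224 0.083] [  9. 155. 127.]
scene blocktop [412. 338.] 482 [ 0.225 -0.2    0.073] [ 0.26  -0.09   0.083] [ 18.  28. 198.]
scene plinth [279. 224.] 139 [0.455 0.328 0.012] [0.515 0.369 0.026] [ 16.  26. 203.]
scene plinth [347. 235.] 412 [0.484 0.149 0.012] [0.633 0.199 0.03 ] [ 13.  148.  152.5]
scene plinth [311. 255.] 199 [0.398 0.163 0.012] [0.455 0.22  0.03 ] [  9. 155. 125.]
scene plinth [364. 343.] 107 [ 0.216 -0.074  0.012] [ 0.279 -0.056  0.03 ] [ 17.  27. 152.]
scene plinth [408. 367.] 463 [ 0.226 -0.2    0.018] [ 0.259 -0.089  0.03 ] [ 18.  29. 196.]
scene plinth [415. 395.] 225 [ 0.2   -0.2    0.012] [ 0.212 -0.158  0.03 ] [ 17.  28. 16
[... 1337 characters left out ...]
 ] [171. 154. 160.]
side plinth [284. 255.] 694 [0.469 0.148 0.012] [0.593 0.312 0.03 ] [ 14.  143.5 149. ]
side plinth [330. 245.] 196 [0.4   0.196 0.012] [0.469 0.237 0.03 ] [  9. 166. 130.]
side plinth [346. 273.] 298 [0.361 0.281 0.012] [0.401 0.372 0.025] [ 11.   32.  171.5]
side plinth [281. 272.] 343 [0.468 0.322 0.012] [0.559 0.369 0.025] [ 16.  30. 210.]
side plinth [237. 275.] 184 [0.57  0.364 0.012] [0.613 0.385 0.03 ] [ 20.  93. 181.]
side rim [365. 175.] 92 [ 0.346 -0.064  0.1  ] [ 0.414 -0.032  0.112] [144.  14. 164.]
side rim [329. 207.] 304 [0.391 0.152 0.1  ] [0.481 0.248 0.109] [  9. 166. 141.]
side rim [392. 227.] 61 [0.287 0.293 0.1  ] [0.304 0.303 0.114] [  1. 218. 159.]
```

Run:
```python
from h import *
Q=[]
for n in("scene","side"):
    c=dict(np.load(n+"0.npz"));P=cloud(c).reshape(-1,3)
    Q.append(P[(P[:,2]>0.01)&(P[:,0]>.2)&(P[:,0]<.9)&(P[:,1]>-.25)&(P[:,1]<.7)&(P[:,2]<.6)])
Q=np.vstack(Q)
g=np.zeros((19,14))
for x,y,z in Q:
    i,j=int((y+.25)/.05),int((x-.2)/.05); g[i,j]=max(g[i,j],z)
print("cols x .2..,rows y");
for i in range(19): print("%.2f"%(-.25+.05*i),(g[i]*1000).astype(int).tolist())
```

```text
cols x .2..,rows y
-0.25 [163, 232, 245, 0, 228, 228, 301, 310, 204, 238, 163, 0, 0, 0]
-0.20 [200, 233, 153, 0, 254, 258, 0, 311, 59, 163, 163, 0, 0, 0]
-0.15 [220, 236, 180, 222, 282, 283, 272, 0, 57, 163, 162, 35, 0, 0]
-0.10 [236, 236, 222, 223, 223, 271, 0, 0, 0, 163, 159, 0, 0, 0]
-0.05 [162, 163, 163, 223, 216, 158, 0, 0, 162, 163, 0, 0, 0, 0]
0.00 [10, 0, 63, 163, 163, 163, 163, 163, 163, 163, 0, 0, 0, 0]
0.05 [11, 10, 63, 64, 63, 61, 0, 162, 163, 162, 0, 0, 0, 0]
0.10 [10, 11, 0, 0, 0, 18, 15, 0, 0, 0, 0, 0, 0, 0]
0.15 [0, 11, 0, 110, 110, 110, 168, 164, 81, 0, 0, 0, 0, 0]
0.20 [0, 0, 0, 110, 110, 154, 166, 166, 152, 0, 0, 0, 0, 0]
0.25 [0, 144, 142, 17, 0, 158, 167, 167, 80, 0, 0, 0, 0, 0]
0.30 [0, 142, 140, 24, 14, 24, 25, 78, 74, 0, 0, 0, 0, 0]
0.35 [0, 0, 0, 24, 14, 21, 22, 65, 65, 0, 0, 0, 0, 0]
0.40 [0, 0, 0, 0, 0, 0, 0, 0, 0, 0, 0, 0, 0, 0]
0.45 [0, 0, 0, 0, 0, 0, 0, 0, 0, 0, 0, 0, 0, 0]
0.50 [530, 0, 0, 0, 0, 0, 0, 0, 0, 0, 0, 0, 0, 0]
0.55 [537, 464, 0, 0, 0, 0, 0, 0, 0, 0, 0, 0, 0, 0]
0.60 [460, 462, 0, 0, 0, 0, 0, 0, 0, 0, 0, 0, 0, 0]
0.65 [336, 334, 0, 0, 0, 0, 0, 0, 0, 0, 0, 0, 0, 0]
```

Emit:
{"name": "servo_tool", "arguments": {"steps": [[0,0,-0.05,0,0,0,-1],[0.0,-0.05,-0.03,0,0,7,-0.3],[0,-0.05,0,0,0,7.2,-0.3],[-0.03,-0.04,0,0,0,0,-0.3],[-0.03,-0.04,0,0,0,0,-0.3]]}}

```text
clock: 0.6
ee_pos: [0.189, 0.3968, 0.2979]
tool_rot: [[-0.815, 0.579, -0.0], [0.579, 0.815, -0.0], [-0.0, -0.0, -1.0]]
ft_force: [0.8, -0.9, 1.0]
finger_gap: 0.0631
gripper_force: 0.0
```

Emit:
{"name": "servo_tool", "arguments": {"steps": [[-0.045,0.01,-0.01,0,0,0,-0.3],[-0.045,0.01,-0.01,0,0,0,-0.3],[-0.045,0.01,0,0,0,0,-0.3],[-0.045,0.01,0,0,0,0,-0.3],[-0.045,0.01,0,0,0,0,-0.3]]}}

```text
clock: 1.1
ee_pos: [0.4035, 0.3077, 0.3183]
tool_rot: [[-0.815, 0.58, 0.0], [0.58, 0.815, 0.0], [-0.0, 0.0, -1.0]]
ft_force: [0.8, 0.7, -0.7]
finger_gap: 0.0563
gripper_force: 0.0
```

Emit:
{"name": "servo_tool", "arguments": {"steps": [[-0.045,0.01,0,0,0,0,-0.3],[-0.045,0.01,0,0,0,0,-0.3],[-0.04,0.005,0,0,0,0,-0.3],[-0.02,0,0,0,0,0,-0.3],[0,0,0,0,0,0,-0.3]]}}

```text
clock: 1.6
ee_pos: [0.5408, 0.2392, 0.3174]
tool_rot: [[-0.812, 0.584, -0.0], [0.584, 0.812, -0.002], [-0.001, -0.002, -1.0]]
ft_force: [-0.1, 0.2, -0.7]
finger_gap: 0.0567
gripper_force: 0.0
```

Run:
```python
from h import *
c=capture("wrist");cv2.imwrite("pics/w1.png",c["img"]);np.savez("w1.npz",**c)
print(-np.array(c["R"]).T@c["t"],env.get_obs()["ee_pos"])
for p in((.518,.257,.149),(.527,.198,.149),(.578,.271,.149),(.588,.21,.149),(.435,.2,.108)):print(np.round(pix(c,p)))
```

```text
[0.47913959 0.28358519 0.47968735] [0.53930411 0.241052   0.31753718]
[313. 153.]
[274. 191.]
[356. 190.]
[316. 228.]
[230. 118.]
```

View pics/w1.png

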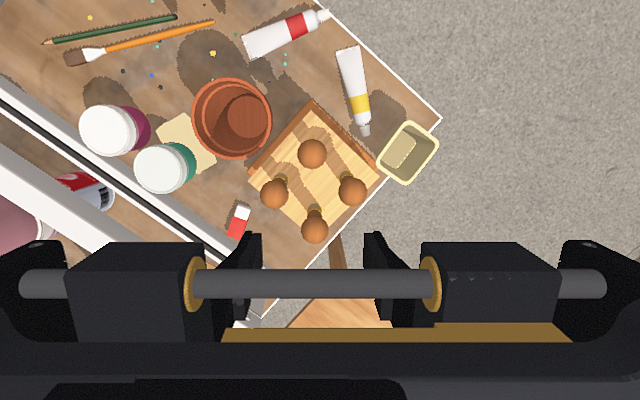

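The wrist view shows the four wooden balls at (312,153), (273,193), (352,191) and (315,230), and the pot mouth at (231,118). No red gouge is near the block, so all four balls are the ones meant.

Run:
```python
from h import *
c=dict(np.load("w1.npz"));P=cloud(c);o=env.get_obs();R=np.array(o["tool_rot"]);e=np.array(o["ee_pos"])
k=((P[...,2]>.14)&(P[...,2]<.17)&(P[...,1]>.15)&(P[...,0]>.48)&(P[...,0]<.63)&(P[...,1]<.31)).astype(np.uint8)
ct,_=cv2.findContours(k,0,2)
for q in ct:
    if cv2.contourArea(q)<100: continue
    (u,v),r=cv2.minEnclosingCircle(q);X=world(c,u,v,.149);print((round(u),round(v)),round(r,1),X.round(4),"tool d",(R.T@(X-e)).round(4))
k=((P[...,2]>.1)&(P[...,2]<.114)&(P[...,0]<.49)&(P[...,0]>.37)).astype(np.uint8)
ct,_=cv2.findContours(k,0,2);q=max(ct,key=cv2.contourArea);(u,v),r=cv2.minEnclosingCircle(q);print("pot",u,v,r,world(c,u,v,.106))
k=(P[...,2]>.073)&(P[...,2]<.083)&(P[...,0]>.47)&(P[...,1]>.14)
print("block",cv2.minAreaRect(P[k][:,:2].astype(np.float32)*1000))
```

```text
(314, 230) 14.0 [0.5888 0.2075 0.149 ] tool d [-0.0598  0.0018  0.1685]
(274, 194) 14.5 [0.5296 0.1959 0.149 ] tool d [-0.0184 -0.0422  0.1686]
(352, 192) 14.6 [0.5771 0.2666 0.149 ] tool d [-0.0158  0.043   0.1685]
(312, 154) 15.0 [0.5179 0.2549 0.149 ] tool d [ 0.0255 -0.001   0.1685]
pot 230.93728637695312 118.31990051269531 42.43097686767578 [0.43555412 0.19974624 0.106     ]
block ((538.5758056640625, 228.433349609375), (152.03065490722656, 122.3365478515625), 11.25550651550293)
```

Emit:
{"name": "servo_tool", "arguments": {"steps": [[0.0255,-0.001,0.03,0,0,0,-0.3],[0,0,0.045,0,0,0,-0.3],[0,0,0.045,0,0,0,-0.3],[0,0,0.045,0,0,0,-0.3],[0,0,0,0,0,0,-0.3]]}}

```text
clock: 2.15
ee_pos: [0.5129, 0.2558, 0.1478]
tool_rot: [[-0.816, 0.578, -0.009], [0.578, 0.816, -0.005], [0.004, -0.009, -1.0]]
ft_force: [-0.0, -0.3, 1.1]
finger_gap: 0.0568
gripper_force: 0.0
```

```bash
cat > look.py <<'E'
from h import *
c=capture("wrist");P=cloud(c);o=env.get_obs();R=np.array(o["tool_rot"]);e=np.array(o["ee_pos"])
print(e.round(4),np.round(o["ft_force"],2),o["finger_gap"])
k=((P[...,2]>.14)&(P[...,2]<.17)&(P[...,1]>.15)&(P[...,0]>.48)&(P[...,0]<.63)&(P[...,1]<.31)&(cv2.cvtColor(c["img"],cv2.COLOR_BGR2HSV)[...,1]>90)).astype(np.uint8)
for q in cv2.findContours(k,0,2)[0]:
    if cv2.contourArea(q)<100: continue
    (u,v),r=cv2.minEnclosingCircle(q);X=world(c,u,v,.149);print((round(u),round(v)),round(r,1),X.round(4),"tool d",(R.T@(X-e)).round(4))
E
python3 look.py
```

```text
[0.515  0.2565 0.1517] [ 0.38 -0.97  1.26] 0.0564091082462069
(378, 315) 18.2 [0.5709 0.2625 0.149 ] tool d [-0.0421  0.0373  0.0025]
(252, 318) 21.0 [0.5293 0.2    0.149 ] tool d [-0.0444 -0.0378  0.0028]
(316, 256) 28.3 [0.5179 0.2545 0.149 ] tool d [-0.0035  0.0001  0.0027]
```

Emit:
{"name": "servo_tool", "arguments": {"steps": [[-0.0035,0,0.0215,0,0,0,-0.3],[0,0,0,0,0,0,0.0],[0,0,0,0,0,0,1],[0,0,0,0,0,0,1],[0,0,0,0,0,0,1]], "grip_force": 5}}

```text
clock: 2.7
ee_pos: [0.5207, 0.2547, 0.1333]
tool_rot: [[-0.815, 0.58, 0.002], [0.58, 0.815, 0.001], [-0.0, 0.002, -1.0]]
ft_force: [0.0, -0.1, 0.2]
finger_gap: 0.0327
gripper_force: 0.1
```

Emit:
{"name": "servo_tool", "arguments": {"steps": [[0,0,0,0,0,0,1],[0,0,0,0,0,0,1]]}}

```text
clock: 2.9
ee_pos: [0.5208, 0.2545, 0.1329]
tool_rot: [[-0.815, 0.58, 0.001], [0.58, 0.815, 0.001], [-0.0, 0.002, -1.0]]
ft_force: [-0.5, -0.4, 6.3]
finger_gap: 0.0307
gripper_force: 5.0
```

Emit:
{"name": "servo_tool", "arguments": {"steps": [[0.002,0,0,0,0,0,1],[0.002,0,0,0,0,0,1],[0,0,0,0,0,0,1]]}}

```text
clock: 3.2
ee_pos: [0.5181, 0.2561, 0.1329]
tool_rot: [[-0.814, 0.58, 0.002], [0.58, 0.814, 0.0], [-0.002, 0.002, -1.0]]
ft_force: [1.4, -2.7, 6.8]
finger_gap: 0.0302
gripper_force: 5.0
```

Emit:
{"name": "servo_tool", "arguments": {"steps": [[-0.0025,0,0,0,0,0,1],[-0.0025,0,0,0,0,0,1],[-0.0025,0,0,0,0,0,1],[0,0,0,0,0,0,1]]}}

```text
clock: 3.6
ee_pos: [0.5232, 0.2528, 0.1327]
tool_rot: [[-0.815, 0.58, 0.0], [0.58, 0.815, 0.001], [0.001, 0.001, -1.0]]
ft_force: [-2.2, 1.1, 6.5]
finger_gap: 0.0302
gripper_force: 5.0
```

Emit:
{"name": "servo_tool", "arguments": {"steps": [[0.0035,0,0,0,0,0,1],[0,0,0,0,0,0,-0.3],[0,0,0,0,0,0,-0.3],[0,0,-0.025,0,0,0,-0.3],[0,0,-0.03,0,0,0,-0.3]]}}

```text
clock: 4.1
ee_pos: [0.5193, 0.2535, 0.186]
tool_rot: [[-0.815, 0.58, -0.003], [0.58, 0.815, -0.002], [0.001, -0.003, -1.0]]
ft_force: [0.2, 0.8, -0.8]
finger_gap: 0.0525
gripper_force: 0.0
```

Emit:
{"name": "servo_tool", "arguments": {"steps": [[-0.0205,-0.0215,0,0,0,0,-0.3],[-0.0205,-0.0215,0,0,0,0,-0.3],[0,0,0.03,0,0,0,-0.3],[0,0,0,0,0,0,-0.3]]}}

```text
clock: 4.5
ee_pos: [0.527, 0.1938, 0.1538]
tool_rot: [[-0.814, 0.581, -0.005], [0.581, 0.814, -0.002], [0.002, -0.005, -1.0]]
ft_force: [-1.3, 0.7, -0.1]
finger_gap: 0.0564
gripper_force: 0.0
```

```bash
python3 look.py
```

```text
[0.5275 0.195  0.1555] [0.35 0.58 0.11] 0.05661911887859014
(378, 313) 19.5 [0.5885 0.1998 0.149 ] tool d [-0.0469  0.0393  0.0063]
(318, 246) 27.6 [0.5297 0.1955 0.149 ] tool d [-0.0015  0.0017  0.0065]
(467, 240) 30.0 [0.5763 0.2674 0.149 ] tool d [0.0022 0.0873 0.0062]
(396, 170) 30.4 [0.5183 0.2554 0.149 ] tool d [0.0426 0.0439 0.0064]
```

Emit:
{"name": "servo_tool", "arguments": {"steps": [[-0.0015,0.0015,0.0265,0,0,0,-0.3],[0,0,0,0,0,0,0.0],[0,0,0,0,0,0,1],[0,0,0,0,0,0,1],[0,0,0,0,0,0,1]]}}

```text
clock: 5.05
ee_pos: [0.5313, 0.1961, 0.1315]
tool_rot: [[-0.815, 0.58, 0.001], [0.58, 0.815, 0.001], [-0.001, 0.002, -1.0]]
ft_force: [0.2, -0.0, 0.6]
finger_gap: 0.0322
gripper_force: 0.0
```

Emit:
{"name": "servo_tool", "arguments": {"steps": [[0,0,0,0,0,0,1],[0,0,0,0,0,0,1]]}}

```text
clock: 5.25
ee_pos: [0.5313, 0.1959, 0.1312]
tool_rot: [[-0.815, 0.58, 0.001], [0.58, 0.815, 0.001], [-0.001, 0.001, -1.0]]
ft_force: [-0.3, -0.2, 5.1]
finger_gap: 0.0301
gripper_force: 5.0
```

Emit:
{"name": "servo_tool", "arguments": {"steps": [[0.002,0,0,0,0,0,1],[0.002,0,0,0,0,0,1],[0,0,0,0,0,0,1]]}}

```text
clock: 5.55
ee_pos: [0.5284, 0.1977, 0.1312]
tool_rot: [[-0.814, 0.58, 0.002], [0.58, 0.814, 0.0], [-0.002, 0.001, -1.0]]
ft_force: [1.2, -1.4, 4.7]
finger_gap: 0.0303
gripper_force: 5.0
```

Emit:
{"name": "servo_tool", "arguments": {"steps": [[-0.0025,0,0,0,0,0,1],[-0.0025,0,0,0,0,0,1],[-0.0025,0,0,0,0,0,1],[0,0,0,0,0,0,1]]}}

```text
clock: 5.95
ee_pos: [0.5338, 0.1942, 0.131]
tool_rot: [[-0.815, 0.58, 0.0], [0.58, 0.815, 0.001], [0.0, 0.001, -1.0]]
ft_force: [-1.5, 0.2, 5.7]
finger_gap: 0.0303
gripper_force: 4.9
```

Emit:
{"name": "servo_tool", "arguments": {"steps": [[-0.0015,0,0,0,0,0,1],[-0.0015,0,0,0,0,0,1],[0,0,0,0,0,0,1]]}}

```text
clock: 6.25
ee_pos: [0.5352, 0.193, 0.1305]
tool_rot: [[-0.815, 0.579, -0.002], [0.579, 0.815, 0.001], [0.002, 0.0, -1.0]]
ft_force: [-5.1, 2.8, 4.9]
finger_gap: 0.0303
gripper_force: 5.0
```

Emit:
{"name": "servo_tool", "arguments": {"steps": [[0.004,0,0,0,0,0,1],[0.004,0,0,0,0,0,1],[0.003,0,0,0,0,0,1],[0.002,0,0,0,0,0,1],[0,0,0,0,0,0,1]]}}

```text
clock: 6.75
ee_pos: [0.5264, 0.1982, 0.1304]
tool_rot: [[-0.814, 0.581, 0.002], [0.581, 0.814, -0.001], [-0.002, 0.0, -1.0]]
ft_force: [5.0, -3.5, 0.9]
finger_gap: 0.0302
gripper_force: 5.0
```

Emit:
{"name": "servo_tool", "arguments": {"steps": [[-0.0065,0,0,0,0,0,1],[0,0,0,0,0,0,-0.3],[0,0,0,0,0,0,-0.3],[0,0,-0.025,0,0,0,-0.3],[0,0,-0.03,0,0,0,-0.3]]}}

```text
clock: 7.25
ee_pos: [0.5296, 0.1957, 0.1846]
tool_rot: [[-0.815, 0.58, -0.003], [0.58, 0.815, -0.001], [0.002, -0.003, -1.0]]
ft_force: [-0.1, 0.9, -0.2]
finger_gap: 0.0527
gripper_force: 0.0
```

Emit:
{"name": "servo_tool", "arguments": {"steps": [[0.001,0.042,0,0,0,0,-0.3],[0.001,0.042,0,0,0,0,-0.3],[0,0,0.01,0,0,0,-0.3],[0,0,0.02,0,0,0,-0.3],[0,0,0,0,0,0,-0.3]]}}

```text
clock: 7.75
ee_pos: [0.5761, 0.2649, 0.1521]
tool_rot: [[-0.815, 0.579, -0.004], [0.58, 0.815, -0.003], [0.002, -0.005, -1.0]]
ft_force: [-0.8, 0.2, 0.6]
finger_gap: 0.0566
gripper_force: 0.0
```

```bash
python3 look.py
```

```text
[0.5768 0.2649 0.1539] [-0.3  -0.48  0.11] 0.05646670254672836
(252, 313) 23.2 [0.5915 0.2084 0.149 ] tool d [-0.0448 -0.0375  0.005 ]
(166, 240) 28.5 [0.5258 0.199  0.149 ] tool d [ 0.0033 -0.0833  0.0051]
(315, 244) 27.8 [0.5766 0.2661 0.149 ] tool d [0.0008 0.0008 0.0049]
(233, 173) 30.4 [0.5179 0.2545 0.149 ] tool d [ 0.0419 -0.0427  0.0051]
```

Emit:
{"name": "servo_tool", "arguments": {"steps": [[0.001,0.001,0.026,0,0,0,-0.3],[0,0,0,0,0,0,0.0],[0,0,0,0,0,0,1],[0,0,0,0,0,0,1],[0,0,0,0,0,0,1]]}}

```text
clock: 8.3
ee_pos: [0.5782, 0.2668, 0.1307]
tool_rot: [[-0.815, 0.58, 0.002], [0.58, 0.815, 0.001], [-0.001, 0.002, -1.0]]
ft_force: [0.2, -0.2, -0.2]
finger_gap: 0.0321
gripper_force: 0.0
```

Emit:
{"name": "servo_tool", "arguments": {"steps": [[0,0,0,0,0,0,1],[0,0,0,0,0,0,1]]}}

```text
clock: 8.5
ee_pos: [0.5782, 0.2669, 0.1303]
tool_rot: [[-0.815, 0.58, 0.001], [0.58, 0.815, 0.001], [-0.001, 0.002, -1.0]]
ft_force: [-0.2, -0.7, 5.5]
finger_gap: 0.0302
gripper_force: 4.9
```

Emit:
{"name": "servo_tool", "arguments": {"steps": [[0.002,0,0,0,0,0,1],[0.0025,0,0,0,0,0,1],[0,0,0,0,0,0,1]]}}

```text
clock: 8.8
ee_pos: [0.5741, 0.2698, 0.13]
tool_rot: [[-0.815, 0.58, 0.001], [0.58, 0.815, 0.001], [-0.0, 0.001, -1.0]]
ft_force: [-0.1, 0.9, 4.8]
finger_gap: 0.03
gripper_force: 4.9
```

Emit:
{"name": "servo_tool", "arguments": {"steps": [[-0.003,0,0,0,0,0,1],[-0.003,0,0,0,0,0,1],[-0.003,0,0,0,0,0,1],[0,0,0,0,0,0,1]]}}

```text
clock: 9.2
ee_pos: [0.5819, 0.2638, 0.1296]
tool_rot: [[-0.814, 0.58, 0.001], [0.58, 0.814, 0.0], [-0.001, 0.001, -1.0]]
ft_force: [-0.1, -0.0, 6.2]
finger_gap: 0.0299
gripper_force: 4.9
```

Emit:
{"name": "servo_tool", "arguments": {"steps": [[0.0045,0,0,0,0,0,1],[0,0,0,0,0,0,1],[0,0,-0.01,0,0,0,1],[0,0,-0.015,0,0,0,1],[0,0,0,0,0,0,1]], "grip_force": 25}}

```text
clock: 9.7
ee_pos: [0.5785, 0.267, 0.1567]
tool_rot: [[-0.815, 0.58, 0.002], [0.58, 0.815, 0.002], [-0.001, 0.003, -1.0]]
ft_force: [0.9, -0.7, -0.5]
finger_gap: 0.0293
gripper_force: 25.0
```

Emit:
{"name": "servo_tool", "arguments": {"steps": [[0,0,-0.025,0,0,0,1],[0,0,-0.025,0,0,0,1],[0,0,-0.025,0,0,0,1],[0,0,-0.025,0,0,0,1],[0,0,0,0,0,0,1]]}}

```text
clock: 10.2
ee_pos: [0.5789, 0.2671, 0.258]
tool_rot: [[-0.815, 0.58, 0.005], [0.58, 0.815, 0.003], [-0.002, 0.005, -1.0]]
ft_force: [-0.6, 0.1, -2.0]
finger_gap: 0.0293
gripper_force: 25.0
```

Run:
```python
from h import *
o=env.get_obs();print(o["ee_pos"],o["ft_force"])
a=capture("side");b=capture("wrist")
for c in(b,):
    print(c["img"].shape)
cv2.imwrite("pics/m1.png",np.hstack([cv2.resize(a["img"][100:300,200:420],(400,364)),cv2.resize(b["img"],(400,364))]))
```

```text
[0.57892944 0.26709913 0.2580461 ] [-0.64894825  0.08263785 -2.02047502]
(400, 640, 3)
```

View pics/m1.png

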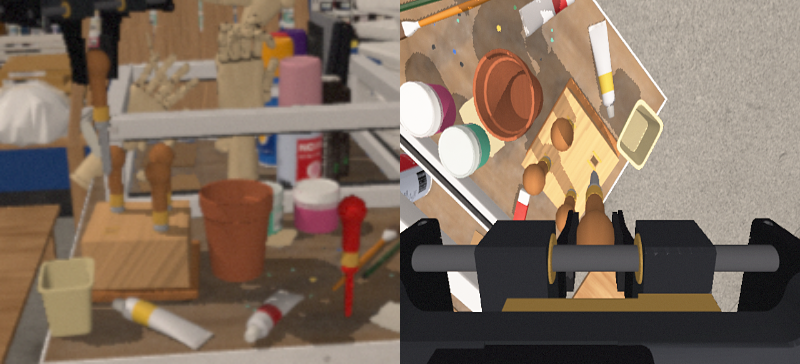

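Emit:
{"name": "servo_tool", "arguments": {"steps": [[0,0,-0.03,0,0,0,1],[0.017,-0.0345,0,0,0,0,1],[0.017,-0.0345,0,0,0,0,1],[0.017,-0.0345,0,0,0,0,1],[0.017,-0.0345,0,0,0,0,1]]}}

```text
clock: 10.8
ee_pos: [0.4403, 0.1927, 0.2825]
tool_rot: [[-0.815, 0.58, -0.002], [0.58, 0.815, -0.002], [0.001, -0.002, -1.0]]
ft_force: [-0.2, 0.4, -0.2]
finger_gap: 0.0295
gripper_force: 25.0
```

Emit:
{"name": "servo_tool", "arguments": {"steps": [[0,0,0,0,0,0,1],[0,0,0.02,0,0,0,1],[0,0,0,0,0,0,1]]}}

```text
clock: 11.1
ee_pos: [0.4408, 0.1931, 0.2614]
tool_rot: [[-0.815, 0.58, -0.004], [0.58, 0.815, -0.002], [0.002, -0.004, -1.0]]
ft_force: [0.1, -1.5, -2.0]
finger_gap: 0.0293
gripper_force: 25.0
```

Run:
```python
from h import *
b=capture("wrist");a=capture("side")
cv2.imwrite("pics/m2.png",np.hstack([cv2.resize(a["img"][100:300,240:460],(400,364)),cv2.resize(b["img"],(400,364))]))
```

```text
(no output)
```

View pics/m2.png

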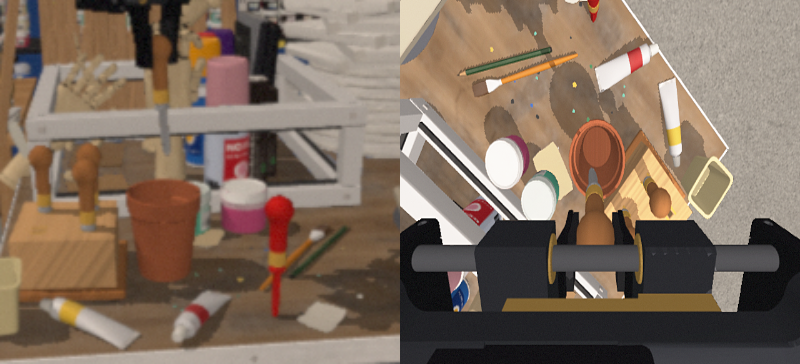

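Emit:
{"name": "servo_tool", "arguments": {"steps": [[0,0,0.035,0,0,0,1],[0,0,0.035,0,0,0,1],[0,0,0.035,0,0,0,1],[0,0,0.02,0,0,0,1],[0,0,0.01,0,0,0,1]]}}

```text
clock: 11.7
ee_pos: [0.4417, 0.1934, 0.1277]
tool_rot: [[-0.815, 0.58, -0.002], [0.58, 0.815, -0.002], [0.001, -0.003, -1.0]]
ft_force: [-0.0, -0.2, -1.8]
finger_gap: 0.0292
gripper_force: 25.0
```

Emit:
{"name": "servo_tool", "arguments": {"steps": [[0,0,0.002,0,0,0,1],[0,0,0,0,0,0,1]]}}

```text
clock: 11.9
ee_pos: [0.4428, 0.194, 0.1281]
tool_rot: [[-0.815, 0.58, 0.001], [0.58, 0.815, 0.0], [-0.0, 0.001, -1.0]]
ft_force: [1.1, 0.0, -1.3]
finger_gap: 0.0296
gripper_force: 25.0
```

Emit:
{"name": "servo_tool", "arguments": {"steps": [[0,0,0.003,0,0,0,1],[0,0,0.002,0,0,0,1],[0,0,0,0,0,0,1]]}}

```text
clock: 12.2
ee_pos: [0.4423, 0.1938, 0.1225]
tool_rot: [[-0.815, 0.58, 0.0], [0.58, 0.815, 0.0], [-0.0, 0.001, -1.0]]
ft_force: [-0.3, 0.6, -1.2]
finger_gap: 0.0294
gripper_force: 25.0
```

Emit:
{"name": "servo_tool", "arguments": {"steps": [[0,0,0.003,0,0,0,1],[0,0,0,0,0,0,1],[0.006,0,0,0,0,0,1],[0.006,0,0,0,0,0,1],[0.006,0,0,0,0,0,1]]}}

```text
clock: 12.7
ee_pos: [0.427, 0.2045, 0.1192]
tool_rot: [[-0.815, 0.58, -0.0], [0.58, 0.815, -0.0], [0.0, -0.0, -1.0]]
ft_force: [0.3, -0.5, -0.6]
finger_gap: 0.0292
gripper_force: 25.0
```

Emit:
{"name": "servo_tool", "arguments": {"steps": [[0,0,0,0,0,0,1],[0,0,0,0,0,0,-0.3],[0,0,0,0,0,0,-0.3],[0,0,0,0,0,0,-0.3],[0,0,-0.02,0,0,0,-0.3]]}}

```text
clock: 13.2
ee_pos: [0.4264, 0.2032, 0.1376]
tool_rot: [[-0.815, 0.58, -0.003], [0.58, 0.815, -0.002], [0.001, -0.004, -1.0]]
ft_force: [-0.2, 0.1, -0.2]
finger_gap: 0.0522
gripper_force: 0.0
```

Emit:
{"name": "servo_tool", "arguments": {"steps": [[0,0,-0.04,0,0,0,-0.3],[0,0,-0.04,0,0,0,-0.3],[0,0,0,0,0,0,-0.3]]}}

```text
clock: 13.5
ee_pos: [0.4299, 0.2052, 0.2244]
tool_rot: [[-0.814, 0.58, 0.006], [0.58, 0.814, 0.005], [-0.002, 0.008, -1.0]]
ft_force: [0.3, 0.8, -0.2]
finger_gap: 0.0561
gripper_force: 0.0
```

```bash
python3 - <<'E'
from h import *
b=capture("wrist");a=capture("side")
cv2.imwrite("pics/m3.png",np.hstack([cv2.resize(a["img"][100:300,240:460],(400,364)),cv2.resize(b["img"],(400,364))]))
E
python3 look.py
```

```text
[0.4274 0.204  0.2187] [-0.98 -0.25 -1.44] 0.05668025687219551
(371, 310) 18.6 [0.5322 0.1922 0.149 ] tool d [-0.0923  0.0512  0.0696]
(420, 254) 16.5 [0.5115 0.253  0.149 ] tool d [-0.0401  0.0887  0.0697]
```

View pics/m3.png

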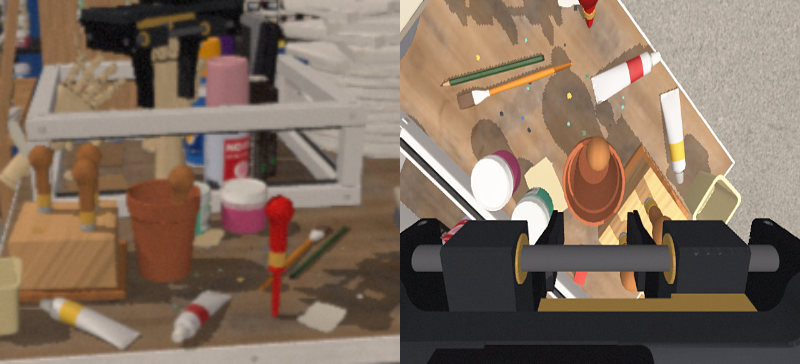

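The first loose gouge now leans on the pot's far rim, with its ball at (597,153) in the right panel. The block is unmoved. Next is the fourth handle.

Emit:
{"name": "servo_tool", "arguments": {"steps": [[-0.0325,0.024,0,0,0,0,-0.3],[-0.0325,0.024,0,0,0,0,-0.3],[-0.0325,0.024,0,0,0,0,-0.3],[-0.0325,0.024,0,0,0,0,-0.3],[0,0,0.02,0,0,0,-0.3]]}}

```text
clock: 14.15
ee_pos: [0.5933, 0.2058, 0.1982]
tool_rot: [[-0.813, 0.582, 0.002], [0.582, 0.813, -0.002], [-0.003, -0.0, -1.0]]
ft_force: [-1.1, 0.4, -0.0]
finger_gap: 0.0567
gripper_force: 0.0
```

Emit:
{"name": "servo_tool", "arguments": {"steps": [[0,0,0.02,0,0,0,-0.3],[0,0,0.015,0,0,0,-0.3],[0,0,0,0,0,0,-0.3]]}}

```text
clock: 14.45
ee_pos: [0.5874, 0.2063, 0.1609]
tool_rot: [[-0.815, 0.58, -0.005], [0.58, 0.815, -0.002], [0.003, -0.005, -1.0]]
ft_force: [-1.0, -0.5, 0.5]
finger_gap: 0.057
gripper_force: 0.0
```

```bash
python3 look.py
```

```text
[0.5882 0.2067 0.1628] [0.56 0.01 0.57] 0.056583427430092204
(315, 239) 26.6 [0.5885 0.2073 0.149 ] tool d [0.0001 0.0007 0.0138]
(237, 170) 28.8 [0.5288 0.196  0.149 ] tool d [ 0.0421 -0.0431  0.014 ]
(312, 88) 31.8 [0.5177 0.2554 0.149 ] tool d [ 0.0857 -0.0011  0.014 ]
```

Emit:
{"name": "servo_tool", "arguments": {"steps": [[0,0.0005,0.034,0,0,0,-0.3],[0,0,0,0,0,0,0.0],[0,0,0,0,0,0,1],[0,0,0,0,0,0,1],[0,0,0,0,0,0,1]], "grip_force": 5}}

```text
clock: 15.0
ee_pos: [0.5902, 0.2076, 0.1319]
tool_rot: [[-0.815, 0.58, 0.002], [0.58, 0.815, 0.001], [-0.001, 0.002, -1.0]]
ft_force: [0.1, 0.0, -0.3]
finger_gap: 0.0324
gripper_force: 0.0
```

Emit:
{"name": "servo_tool", "arguments": {"steps": [[0,0,0,0,0,0,1],[0,0,0,0,0,0,1]]}}

```text
clock: 15.2
ee_pos: [0.5901, 0.2076, 0.1315]
tool_rot: [[-0.815, 0.58, 0.002], [0.58, 0.815, 0.001], [-0.001, 0.002, -1.0]]
ft_force: [-0.3, -0.8, 6.4]
finger_gap: 0.0306
gripper_force: 5.0
```

Emit:
{"name": "servo_tool", "arguments": {"steps": [[0.002,0,0,0,0,0,1],[0.0025,0,0,0,0,0,1],[0,0,0,0,0,0,1]]}}

```text
clock: 15.5
ee_pos: [0.5861, 0.2105, 0.1312]
tool_rot: [[-0.815, 0.58, 0.001], [0.58, 0.815, 0.001], [-0.0, 0.002, -1.0]]
ft_force: [-0.3, 0.5, 6.2]
finger_gap: 0.03
gripper_force: 5.0
```

Emit:
{"name": "servo_tool", "arguments": {"steps": [[-0.003,0,0,0,0,0,1],[-0.003,0,0,0,0,0,1],[-0.003,0,0,0,0,0,1],[0,0,0,0,0,0,1]]}}

```text
clock: 15.9
ee_pos: [0.5938, 0.2045, 0.1309]
tool_rot: [[-0.814, 0.58, 0.001], [0.58, 0.814, 0.0], [-0.001, 0.001, -1.0]]
ft_force: [-0.2, 0.8, 5.5]
finger_gap: 0.0303
gripper_force: 4.9
```

Emit:
{"name": "servo_tool", "arguments": {"steps": [[0.0045,0,0,0,0,0,1],[0,0,0,0,0,0,1],[0,0,-0.01,0,0,0,1],[0,0,-0.015,0,0,0,1],[0,0,-0.025,0,0,0,1]], "grip_force": 25}}

```text
clock: 16.4
ee_pos: [0.5884, 0.207, 0.18]
tool_rot: [[-0.815, 0.58, -0.003], [0.58, 0.815, -0.001], [0.002, -0.003, -1.0]]
ft_force: [0.4, -0.0, -0.1]
finger_gap: 0.0293
gripper_force: 25.0
```

Emit:
{"name": "servo_tool", "arguments": {"steps": [[0,0,-0.025,0,0,0,1],[0,0,-0.025,0,0,0,1],[0,0,-0.025,0,0,0,1],[0,0,-0.035,0,0,0,1],[0,0,0,0,0,0,1]]}}

```text
clock: 16.9
ee_pos: [0.5908, 0.2075, 0.2961]
tool_rot: [[-0.814, 0.58, 0.006], [0.58, 0.814, 0.003], [-0.003, 0.006, -1.0]]
ft_force: [0.1, -0.7, -0.9]
finger_gap: 0.0294
gripper_force: 25.0
```

Emit:
{"name": "servo_tool", "arguments": {"steps": [[0.029,-0.028,0,0,0,0,1],[0.029,-0.028,0,0,0,0,1],[0.029,-0.028,0,0,0,0,1],[0.029,-0.028,0,0,0,0,1],[0,0,0.02,0,0,0,1]]}}

```text
clock: 17.4
ee_pos: [0.4273, 0.1837, 0.273]
tool_rot: [[-0.816, 0.578, 0.002], [0.578, 0.816, 0.005], [0.001, 0.005, -1.0]]
ft_force: [1.2, -0.1, -1.8]
finger_gap: 0.0293
gripper_force: 25.0
```

Run:
```python
from h import *
b=capture("wrist");a=capture("side");o=env.get_obs();print(o["ee_pos"],o["finger_gap"])
P=cloud(b);k=((P[...,2]>.1)&(P[...,2]<.113)&(P[...,0]<.49)&(P[...,0]>.37)&(P[...,1]>.14)&(P[...,1]<.26))
print(P[k].min(0),P[k].max(0))
cv2.imwrite("pics/m4.png",np.hstack([cv2.resize(a["img"][100:300,240:460],(400,364)),cv2.resize(b["img"],(400,364))]))
```

```text
[0.4283352  0.18277669 0.26909826] 0.029538858186979135
[0.39072906 0.15301425 0.10012225] [0.48265339 0.24518701 0.11072546]
```

View pics/m4.png

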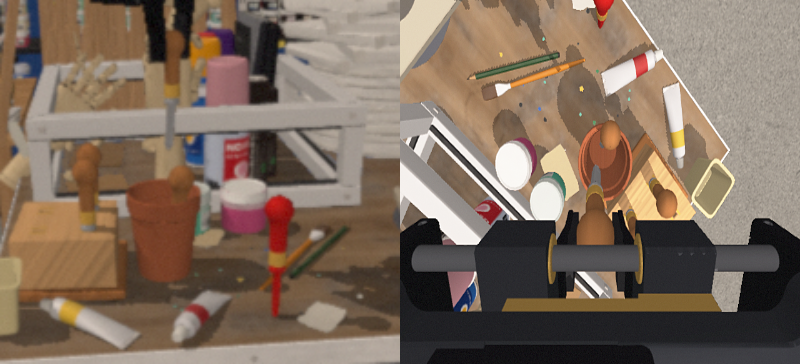

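Emit:
{"name": "servo_tool", "arguments": {"steps": [[0,0,0.035,0,0,0,1],[0,0,0.035,0,0,0,1],[0,0,0.03,0,0,0,1],[0,0,0.02,0,0,0,1],[0,0,0,0,0,0,1]]}}

```text
clock: 18.0
ee_pos: [0.4291, 0.1823, 0.1482]
tool_rot: [[-0.814, 0.58, -0.004], [0.58, 0.814, -0.004], [0.001, -0.005, -1.0]]
ft_force: [-0.7, -0.2, -1.9]
finger_gap: 0.0296
gripper_force: 25.0
```

Emit:
{"name": "servo_tool", "arguments": {"steps": [[0,0,0.01,0,0,0,1],[0,0,0.01,0,0,0,1],[0,0,0,0,0,0,1]]}}

```text
clock: 18.3
ee_pos: [0.4298, 0.1832, 0.1296]
tool_rot: [[-0.815, 0.58, -0.001], [0.58, 0.815, -0.001], [0.0, -0.001, -1.0]]
ft_force: [0.1, -0.4, -1.4]
finger_gap: 0.0296
gripper_force: 25.0
```

Emit:
{"name": "servo_tool", "arguments": {"steps": [[0,0,0.005,0,0,0,1],[0,0,0.005,0,0,0,1],[0,0,0,0,0,0,1]]}}

```text
clock: 18.6
ee_pos: [0.4305, 0.1837, 0.1206]
tool_rot: [[-0.815, 0.58, 0.001], [0.58, 0.815, 0.001], [-0.0, 0.001, -1.0]]
ft_force: [0.4, -0.1, 1.7]
finger_gap: 0.0294
gripper_force: 25.0
```

Emit:
{"name": "servo_tool", "arguments": {"steps": [[-0.006,0,0,0,0,0,1],[-0.006,0,0,0,0,0,1],[-0.006,0,0,0,0,0,1],[0,0,0,0,0,0,1]]}}

```text
clock: 19.0
ee_pos: [0.4453, 0.172, 0.1202]
tool_rot: [[-0.814, 0.581, 0.0], [0.581, 0.814, -0.0], [-0.0, -0.0, -1.0]]
ft_force: [-0.2, -0.1, -1.0]
finger_gap: 0.0294
gripper_force: 25.0
```

Emit:
{"name": "servo_tool", "arguments": {"steps": [[0,0,0,0,0,0,-0.3],[0,0,0,0,0,0,-0.3],[0,0,0,0,0,0,-0.3],[0,0,-0.02,0,0,0,-0.3],[0,0,-0.04,0,0,0,-0.3]]}}

```text
clock: 19.5
ee_pos: [0.4429, 0.1723, 0.1787]
tool_rot: [[-0.815, 0.58, -0.004], [0.58, 0.815, -0.003], [0.002, -0.005, -1.0]]
ft_force: [0.2, 0.9, 0.4]
finger_gap: 0.0549
gripper_force: 0.0
```

Emit:
{"name": "servo_tool", "arguments": {"steps": [[0,0,-0.05,0,0,0,-0.3],[0,0,-0.05,0,0,0,-0.3],[0.0,0,0,0,0,0,-0.3],[0.0,0,0,0,0,0,-0.3]]}}

```text
clock: 19.9
ee_pos: [0.445, 0.1733, 0.2812]
tool_rot: [[-0.815, 0.58, 0.002], [0.58, 0.815, 0.002], [-0.001, 0.002, -1.0]]
ft_force: [-0.7, 0.2, -1.3]
finger_gap: 0.0566
gripper_force: 0.0
```

```bash
python3 - <<'E'
from h import *
b=capture("wrist");a=capture("side")
cv2.imwrite("pics/m5.png",np.hstack([cv2.resize(a["img"][100:300,200:420],(400,364)),cv2.resize(b["img"],(400,364))]))
P=cloud(a);k=(P[...,0]>.49)&(P[...,0]<.6)&(P[...,1]>.17)&(P[...,1]<.29)&(P[...,2]>.12)&(P[...,2]<.2)
print("knob tops z",np.nanmax(P[k][:,2]))
E
python3 look.py
```

```text
knob tops z 0.16480142816649412
[0.444  0.1727 0.2789] [ 0.24  0.02 -0.24] 0.056200844948145576
(382, 242) 15.7 [0.5294 0.1987 0.149 ] tool d [-0.0546  0.071   0.1297]
(427, 202) 17.1 [0.5193 0.2555 0.149 ] tool d [-0.0135  0.1114  0.1296]
```

View pics/m5.png

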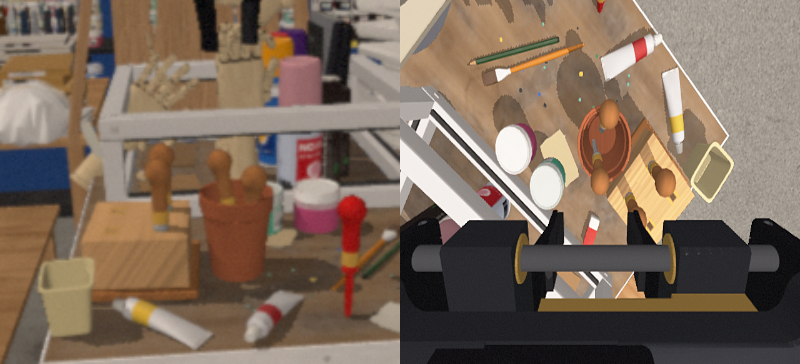

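Both loose gouges stand blade down in the pot, with balls at (608,113) and (600,180) in the right panel. The two sound ones are home in the block with their tops at about 165 mm.

```bash
python3 -c "
from workcell import env
print(env.finish_job())"
```

```text
the job is handed in; nothing more can be done
None
```

I found two loose-handled gouges and stood both blade down in the repair pot; the two sound ones are still fully home in the block. The job is handed in at about 20 s, with the block and paint things undisturbed.

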